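# Shut the cash box and dock it over the lip of its counter dock

## Robot

A 6-joint arm with a two-finger parallel gripper is mounted at the origin on a cart in front of the work surface, level with it; the furniture and walls round the work are solid. World frame = base frame: x ahead of the robot, y to its left, z up, the work surface at z = 0. Lengths are in mm, angles in degrees, forces in N, time in s.
With the tool pointing down it reaches from about 350 to 850 mm from the base axis. Payload 8.1 kg.
Tool frame: the origin (TCP) lies midway between the tips of the shut fingers; the grasp point (between the pads) lies 19 mm behind it; z points along the fingers, y is the line along which they close (so a half turn about z gives the same grasp; the last joint's range is limited). The gripper opens to 85 mm and grips with 20 to 120 N. Pads are 22 mm wide; open, the fingers measure 114 mm over their backs; the gripper's body (76 mm by 85 mm) begins 54 mm behind the grasp point. The pads swing forward as they close: fully open they stand 13 mm farther back than shut.
Start: joints at [-4.893, 7.471, 85.268, -0, 87.261, -4.893], TCP at [600.004, 0.022, 231.292] pointing down, gripper open.
Joint ranges: [-169.43, 169.43], [-51.17, 129.36], [1.28, 143.12], [-76.62, 256.62], [0, 156.53], [-152.29, 152.29]. Speed limits (degrees/s): [136.94, 136.94, 159.86, 180, 180, 180].

## Interface

Orientations are given as [roll, pitch, yaw] about the fixed x, y, z axes, in that order (R = Rz(yaw) Ry(pitch) Rx(roll)).
In Python, from bench import sense, snapshot, camera_params, hand_in, masks_of, pinpoint gives the robot as it stands.
- The arm moves only by the tool step_arm, never from a script. Its argument "targets" is a list of rows, each an object with "angular": the turn, a rotation vector about the tool's x, y, z scaled (see below), a list of three; "dp": the shift along the tool's x, y, z scaled (see below), a list of three; "fingers": the closure, from 0 (fully open) to 1 (shut). A call has exactly 8 rows; each row is the pose to reach, as a shift and turn from the pose commanded when the call began, along the tool's axes at that moment, turning the shorter way round; what a row does not reach only later rows make up. The controller multiplies each number of a shift by 0.2 m and each number of a turn by 180 degrees. A row lasts 1/8 s, in which the tool goes at most 62.5 mm and 10.7 degrees, less where a joint would pass 70% of its speed; a pose out of reach is approached as far as the arm can. A call with a number of a shift or a turn outside -1 to 1 is refused whole. A call with a gripper value outside its range is refused whole. The fingers move at their own pace and stop on an object; "newtons" is the grip in N (left out, the last holds). Time passes only in rows, so rows that repeat a pose let the fingers close, or fill a call up. It gives the time, the measured TCP pose, the force, the opening and the grip force at its end, in the units of the state.
- sense(): the state, without advancing time (a new reading comes with each control period).
- snapshot(name): name is "scene" or "side" or "wrist"; returns the picture (384x512x3 uint8, blue, green, red); there is no depth.
- camera_params(name): a dict with "vfov" (degrees; the focal length in pixels is half the picture's height over the tangent of half this angle, whatever the lens; pixels are square), "cx", "cy" (the principal point, pixels), "D" ([k1, k2, p1, p2, k3] as OpenCV has them; the pictures are not rectified), "R" (3x3) and "t" (3): a world point X has camera coordinates R X + t. Camera axes: x right, y down, z forward; pixel columns grow to the right and rows downward; lengths in mm; the calibration is good to about 2 mm. A picture is of the moment at which its call begins: read the wrist's pose just before it. camera_params takes no time and is no camera call; for the wrist camera it gives the pose at the moment of the call.
- hand_in(): hands the job in; it is judged then, once.
Trained networks look in the newest picture that a camera, given by its name, has taken for a name from the list of things; names that differ only in an ending like _2 or _b are one class to them, and where a whole thing is asked for, a point or a joint stands for the part that bears it (a point fixed in the world has none). Each returns a list of dicts, best first, with "conf" (0 to 1); they miss things now and then, are a little off and sometimes report something else, mostly with a low value. They report only what shows in the picture. A call takes as long as a camera call.
- masks_of(camera, label): "pixels" (384x512 bool, what is visible of it) and "at" ([column, row] in pixels, amid what is visible of it).
- pinpoint(camera, label): "at" ([column, row] in pixels: a listed point, or the origin of a listed thing).
The state is a dict: "time": time; "joint_pos": joint angles; "qd": joint speeds; "joint_efforts": joint torques, N m; "tool_pos": TCP position; "tcp_rot": TCP orientation; "ft_force": force on the tool from outside, world axes, zero at the start; "wrist_torque": the same for the moment, N m; "finger_gap": finger opening in mm; "grip_force": force on a finger pad.
Only numpy, scipy, OpenCV 4.12 (cv2) and the standard library are available. Lean on these libraries where they do the work, as an engineer would, in place of code of your own. Each camera call takes 0.05 s, during which the arm holds its last target. There are 200 camera calls.

## Task

Closing up: shut the lid of the open cash box, then slide the box along the counter, left end first, up the ramp of its grey counter dock and over the lip, and push it firmly home against the sprung buffer so that its right end drops down behind the lip and the box stays locked in, lying flat. Push it, do not lift it, ease it in with a moderate force instead of ramming it, and leave the bell, the milk jug and the tamper where they stand.

Things in the scene. Friction and masses are not known exactly. Their poses are not given: they have to be found in the camera images.
- cash_box: The open dark green steel cash box, 0.65 to 0.9 kg, right of the dock. Origin: centre of its underside; x from the lock side (-x) to the hinge side, y along it to the end that goes in first, z up. Base 150 (x) x 200 (y) mm; the lid's skirt, 50 to 82 mm up, stands out 3 mm. A wire handle on the lid (along y, 96 mm long) reaches 111 mm. Too wide to grip. (A shut one far at the back stays.)
- cash_box_lid (a joint): Angle of the lid, rad: 0 shut, up to 1.83 open. The hinge runs along the box's y at box x = +78, z = 60 mm. It starts open, near upright (1.25 to 1.5), held by its own slight friction; drawn forward to below about 0.9 it falls shut softly by itself. When open, its top face with the handle looks to the box's +x.
- lid_edge (a point): Middle of the lid's free edge, 157 mm from the hinge axis; the highest part of the open lid, about 210 mm above the counter.
- box_tail (a point): Middle of the bottom edge of the box's trailing (right-hand) end wall: box y = -100, z = 0 mm. That wall is flat, 150 mm wide and free up to 50 mm, where the lid's skirt stands out 3 mm: the place to push.
- box_lead (a point): Middle of the bottom edge of the box's leading (left-hand) end wall: box y = +100, z = 0 mm.
- cash_dock: Grey dock with a bright steel ramp, fixed. Origin: on the counter, below the centre of the docked box; x = the way the box goes in (its y along the dock's x), z up. The bay floor is 4 mm above the counter. Two side cheeks, 36 mm high and 155 mm apart, run from the lip to x = +111 mm; before the lip they flare to 188 mm apart over 50 mm. Over 28 N on the box is ramming.
- dock_toe (a point): Middle of the ramp's lower edge, flush with the counter, at dock x = -156 mm. The ramp rises 12 mm to the lip over 50 mm. Once its middle is past the lip the box rocks over: its lead sinks to the bay floor and its tail rises up to about 20 mm, then comes down to 12 mm. Let the pushing fingers rise with the tail, or their friction pins it to the ramp and it wedges.
- dock_lip (a point): Middle of the lip's crest, 12 mm above the counter and 8 mm above the bay floor; the crest is 6 mm wide, and its steep inner face at dock x = -100.5 mm holds the docked box's tail. Friction at the fingers can keep the tail hanging above it: then draw or press the tail down while the buffer is held back, or the buffer pushes it back onto the lip.
- dock_buffer: Sprung rubber buffer at the far end of the bay. Origin: middle of its face, 27 mm up, at dock x = +97.5 mm when free. It yields 4.5 mm, then stops dead: 4 N at first touch, 11 N where the docked box rests, 17 N at the end. The tail clears the lip only in the last 1.5 mm or so of that stroke. Friction of the box adds 3 to 8 N, also on the ramp.
- service_bell: Cream counter bell on a black foot, 69 mm across, 59 mm high, beyond the far end of the dock; origin under its centre. Leave it.
- milk_jug: White milk jug, 69 x 97 x 96 mm, beyond the far end of the dock; origin under its centre. Leave it.
- tamper: Coffee tamper standing on its steel foot, wooden grip up, 58 mm across, 84 mm high, left of the espresso machine; origin under its centre. Leave it.

How it is judged:
By the outcome, as a careful person would: the job done as asked, in the order asked, and still so for the second after the job is handed in, with the robot touching nothing.
It also fails if it takes over 72 s, if anything falls off the work surface, if the arm or the gripper's body presses on something with over 40 N, if the wrist force passes 120 N, or if a joint passes its speed limit or range.

## Working session

There is one attempt and no reset: what is moved stays moved. The work goes in short steps, Python scripts to look and compute and a tool call to move; the robot and the scene stay as the last step left them, time stands still between calls to the robot, and variables do not carry over. Pictures are saved under pics/ and viewed, at most 10 in all, crops included, and the job is handed in when it is done.

Besides the shell and the picture viewer there is one more tool, called after ">>>" by a JSON object that holds its "fn" and its "kwargs", one argument or row to a line. step_arm: Moves the arm, as the interface text tells. Its arguments: {"type":"object","properties":{"targets":{"type":"array","items":{"type":"object","properties":{"angular":{"type":"array","items":{"type":"number","minimum":-1,"maximum":1}},"dp":{"type":"array","items":{"type":"number","minimum":-1,"maximum":1}},"fingers":{"type":"number"}}}},"newtons":{"type":"number"}},"required":["targets"]}

```bash
mkdir -p pics
cat > h.py <<'E'
import numpy as np, cv2
from bench import *
def K(n):
    p=camera_params(n); f=192/np.tan(np.radians(p['vfov'])/2)
    return np.array([[f,0,p['cx']],[0,f,p['cy']],[0,0,1.]]),np.array(p['D'],float),np.array(p['R']),np.array(p['t'],float)
def ray(n,uv):
    k,D,R,t=K(n); q=cv2.undistortPoints(np.array([[uv]],float),k,D)[0,0]
    return -R.T@t, R.T@np.array([q[0],q[1],1])
def onz(n,uv,z):
    c,d=ray(n,uv); return c+d*(z-c[2])/d[2]
def tri(l):
    A=0;b=0
    for n,uv in l:
        c,d=ray(n,uv); d=d/np.linalg.norm(d); P=np.eye(3)-np.outer(d,d); A=A+P;b=b+P@c
    return np.linalg.solve(A,b)
def proj(n,X):
    k,D,R,t=K(n); return cv2.projectPoints(np.array(X,float).reshape(-1,3),cv2.Rodrigues(R)[0],t,k,D)[0][:,0]
E
python3 - <<'E'
from h import *
np.set_printoptions(precision=1,suppress=True)
im=[snapshot(n) for n in('scene','side')]
for n,i in zip(('scene','side'),im): cv2.imwrite(f'pics/{n}0.png',i)
print(sense())
Z=dict(box_tail=0,box_lead=0,cash_dock=0,dock_toe=0,dock_lip=12,dock_buffer=27,cash_box=0,service_bell=0,milk_jug=0,tamper=0,lid_edge=210)
for l in Z:
    g=[]
    for n in('scene','side'):
        r=pinpoint(n,l)
        for q in r[:2]: print(l,n,round(q['conf'],2),np.array(q['at']),onz(n,q['at'],Z[l]))
        if r: g.append((n,r[0]['at']))
    if len(g)==2: print('   tri',tri(g))
E
```

```text
{'time': 0.1, 'joint_pos': array([-4.9,  7.5, 85.3, -0. , 87.3, -4.9]), 'qd': array([-0. , -0.1, -0. , -0.1,  0.1, -0.1]), 'joint_efforts': array([  0. , -57.1, -50.2,  -0. ,   0. ,   0. ]), 'tool_pos': array([599.5,   0.1, 230.3]), 'tcp_rot': array([-179.9,   -0. ,   90. ]), 'ft_force': array([ 0.3,  0.3, -0. ]), 'wrist_torque': array([ 0., -0., -0.]), 'grip_force': 0.0, 'finger_gap': 85.25965208441116}
box_tail scene 0.82 [319.7 295.2] [ 476.8 -377.6    0. ]
box_tail side 0.86 [292.  156.4] [ 466.3 -401.4    0. ]
   tri [ 466.5 -385.4   10.8]
box_lead scene 0.84 [269.4 251.8] [ 469.3 -175.8   -0. ]
box_lead side 0.68 [283.  188.8] [ 469.2 -188.4    0. ]
   tri [ 467.2 -180.3    5. ]
cash_dock scene 0.57 [233.6 213. ] [483.3  30.7   0. ]
cash_dock side 0.88 [263.7 228.4] [495.4  19.9   0. ]
   tri [488.3  28.3   3.6]
dock_toe scene 0.82 [264.6 238.9] [ 490.2 -123.1    0. ]
dock_toe side 0.81 [278.8 203.1] [ 470.9 -108.6    0. ]
   tri [ 481.2 -121.4   -4. ]
dock_lip scene 0.82 [250.  229.9] [470.4 -79.   12. ]
dock_lip side 0.95 [274.9 205.8] [478.3 -77.1  12. ]
   tri [475.4 -76.6 
[... 306 characters left out ...]
.2    0. ]
   tri [ 464.9 -292.8    0.1]
service_bell scene 0.53 [187.6 184.9] [439.9 250.4   0. ]
service_bell scene 0.41 [252.2 169.8] [672.  213.2   0. ]
service_bell side 0.63 [265.7 287.4] [449.5 240.6   0. ]
   tri [443.6 246.4   3.7]
milk_jug scene 0.81 [222.6 168.8] [589.8 276.4   0. ]
milk_jug side 0.81 [203.8 293.8] [594.9 289.8   0. ]
milk_jug side 0.37 [181.7 270. ] [675.5 223.7  -0. ]
   tri [595.9 285.6  -5.9]
tamper scene 0.63 [253.1 170.4] [672.4 208.    0. ]
tamper side 0.64 [184.5 267.7] [671.  214.3   0. ]
   tri [673.4 211.2  -2.7]
lid_edge scene 0.85 [325.4 193.3] [ 560.3 -273.6  210. ]
lid_edge side 0.59 [261.9 116.5] [ 556.2 -282.1  210. ]
   tri [ 555.9 -277.3  212.9]
```

View pics/scene0.png

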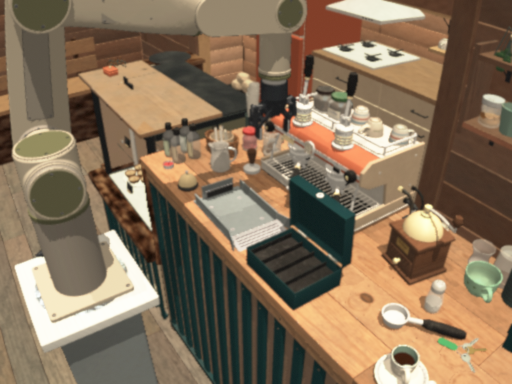

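View pics/side0.png

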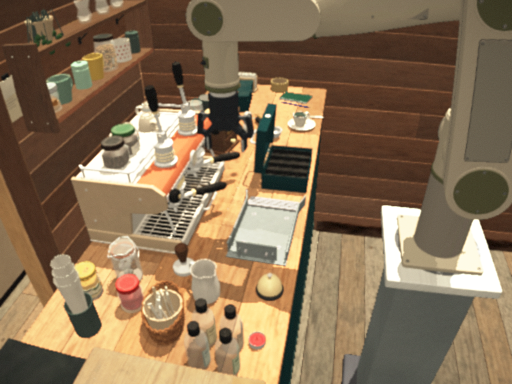

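The scene picture shows the open box at about (293,268), its lid standing at (322,215), the dock at (240,213), and a portafilter handle close behind the lid at (352,177). The side view shows the same layout, with that handle at about (236,155). I'll check the clearance behind the lid.

Run:
```python
from h import *
np.set_printoptions(precision=1,suppress=True)
print('handle',tri([('scene',(352,178)),('side',(236,154))]))
s=cv2.imread('pics/scene0.png')[120:300,210:400];d=cv2.imread('pics/side0.png')[80:270,160:330]
for n,i,o in(('scene',s,(210,120)),('side',d,(160,80))):
    i=cv2.resize(i,None,fx=3,fy=3,interpolation=2) 
    for X in([590,-280,180],[590,-280,210]):
        p=(proj(n,X)[0]-o)*3; cv2.circle(i,tuple(int(v) for v in p),4,(0,0,255),-1)
    box=[[465+a,-285+b,0] for a,b in((-75,-100),(75,-100),(75,100),(-75,100))]
    cv2.polylines(i,[((proj(n,box)-o)*3).astype(int)],True,(0,255,255),1)
    for x0,c in ((479,(255,0,255)),):
        dk=[[x0+a,30+b,z] for a,b,z in((-77,-101,12),(77,-101,12),(77,111,36),(-77,111,36))]
        cv2.polylines(i,[((proj(n,dk)-o)*3).astype(int)],True,c,1)
    globals()[n]=i
h=min(scene.shape[0],side.shape[0])
o=np.hstack([scene[:h],side[:h]]);o=cv2.resize(o,None,fx=.74,fy=.74);print(o.shape);cv2.imwrite('pics/c.png',o[:,:800])
```

```text
handle [ 664.9 -212.1  144.2]
(400, 799, 3)
```

View pics/c.png

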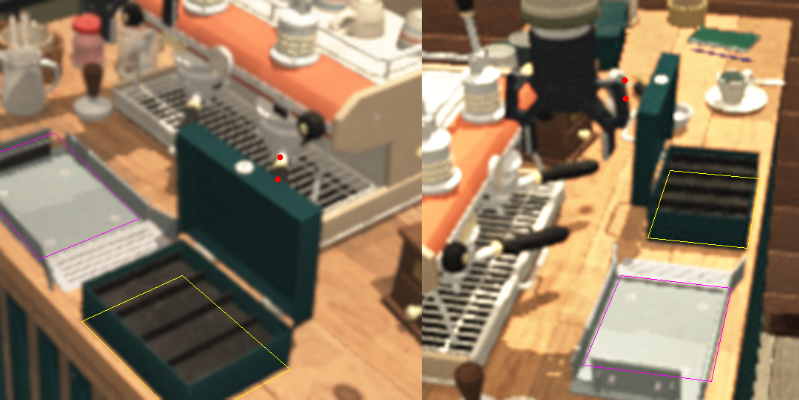

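The crop shows the box footprint overlay fitting well. The space behind the lid at (280,170) is clear, because the portafilter handle is about 70 mm away. I'll shut the fingers and go behind the lid.

>>> {"fn": "step_arm", "kwargs": {
  "targets": [
    {"dp":[-0.1,0,-0.15],"angular":[0,0,0],"fingers":1},
    {"dp":[-0.25,0,-0.15],"angular":[0,0,0],"fingers":1},
    {"dp":[-0.4,0,-0.15],"angular":[0,0,0],"fingers":1},
    {"dp":[-0.55,0,-0.15],"angular":[0,0,0],"fingers":1},
    {"dp":[-0.7,0,-0.15],"angular":[0,0,0],"fingers":1},
    {"dp":[-0.85,0,-0.15],"angular":[0,0,0],"fingers":1},
    {"dp":[-1,0,-0.15],"angular":[0,0,0],"fingers":1},
    {"dp":[-1,0,-0.15],"angular":[0,0,0],"fingers":1}
  ]
}}

```text
time: 2.2
tool_pos: [599.6, -202.0, 261.0]
tcp_rot: [-180.0, 0.0, 89.8]
ft_force: [0.3, 0.6, -0.1]
finger_gap: 0.3
grip_force: 0.0
```

>>> {"fn": "step_arm", "kwargs": {
  "targets": [
    {"dp":[-0.15,0,0],"angular":[0,0,0],"fingers":1},
    {"dp":[-0.3,0,0],"angular":[0,0,0],"fingers":1},
    {"dp":[-0.45,0,0],"angular":[0,0,0],"fingers":1},
    {"dp":[-0.45,0,0.1],"angular":[0,0,0],"fingers":1},
    {"dp":[-0.45,0,0.2],"angular":[0,0,0],"fingers":1},
    {"dp":[-0.45,0,0.3],"angular":[0,0,0],"fingers":1},
    {"dp":[-0.45,0,0.4],"angular":[0,0,0],"fingers":1},
    {"dp":[-0.45,0,0.4],"angular":[0,0,0],"fingers":1}
  ]
}}

```text
time: 3.2
tool_pos: [598.7, -288.6, 178.1]
tcp_rot: [-179.8, -0.1, 90.0]
ft_force: [-0.6, 0.4, -0.2]
finger_gap: 0.2
grip_force: 0.0
```

>>> {"fn": "step_arm", "kwargs": {
  "targets": [
    {"dp":[0,-0.1,0],"angular":[0,0,0],"fingers":1},
    {"dp":[0,-0.2,0],"angular":[0,0,0],"fingers":1},
    {"dp":[0,-0.3,0],"angular":[0,0,0],"fingers":1},
    {"dp":[0,-0.4,0],"angular":[0,0,0],"fingers":1},
    {"dp":[0,-0.5,0],"angular":[0,0,0],"fingers":1},
    {"dp":[0,-0.6,0],"angular":[0,0,0],"fingers":1},
    {"dp":[0,-0.7,0],"angular":[0,0,0],"fingers":1},
    {"dp":[0,-0.8,0],"angular":[0,0,0],"fingers":1}
  ]
}}

```text
time: 4.2
tool_pos: [439.9, -290.2, 182.5]
tcp_rot: [179.9, 0.1, 90.0]
ft_force: [0.2, -0.2, 1.2]
finger_gap: 0.3
grip_force: 0.0
```

>>> {"fn": "step_arm", "kwargs": {
  "targets": [
    {"dp":[0,0,-0.15],"angular":[0,0,0],"fingers":1},
    {"dp":[-0.1,0.05,-0.25],"angular":[0,0,0],"fingers":0.6},
    {"dp":[-0.25,0.13,-0.25],"angular":[0,0.03,0],"fingers":0},
    {"dp":[-0.4,0.13,-0.25],"angular":[0,0.06,0],"fingers":0},
    {"dp":[-0.55,0.13,-0.25],"angular":[0,0.09,0],"fingers":0},
    {"dp":[-0.7,0.13,-0.25],"angular":[0,0.12,0],"fingers":0},
    {"dp":[-0.85,0.13,-0.25],"angular":[0,0.15,0],"fingers":0},
    {"dp":[-0.95,0.13,-0.25],"angular":[0,0.17,0],"fingers":0}
  ]
}}

```text
time: 5.2
tool_pos: [465.5, -481.8, 231.4]
tcp_rot: [180.0, -30.7, 90.0]
ft_force: [-0.0, -0.2, -0.2]
finger_gap: 85.6
grip_force: 0.0
```

```bash
cat > look.py <<'E'
from h import *
import sys
np.set_printoptions(precision=1,suppress=True)
tag=sys.argv[1]; st=sense(); print(st['time'],st['tool_pos'],st['tcp_rot'],st['ft_force'])
Z=dict(box_tail=0,box_lead=0,cash_box=0,cash_dock=0,dock_toe=0,dock_lip=12)
cams=sys.argv[2:]
for n in cams: cv2.imwrite(f'pics/{n}{tag}.png',snapshot(n))
for l in Z:
    g=[]
    for n in cams:
        r=pinpoint(n,l)
        if r: print(l,n,round(r[0]['conf'],2),np.array(r[0]['at']),onz(n,r[0]['at'],Z[l])); g.append((n,r[0]['at']))
    if len(g)>1: print('   tri',tri(g))
E
python3 look.py 1 scene side wrist
python3 -c "
import cv2,numpy as np
cv2.imwrite('pics/j1.png',np.vstack([np.hstack([cv2.imread('pics/scene1.png')[100:320,150:420],cv2.imread('pics/side1.png')[60:280,130:400]]),cv2.resize(cv2.imread('pics/wrist1.png'),(540,370))]))"
```

```text
5.2 [ 465.5 -481.8  231.4] [180.  -30.7  90. ] [-0.  -0.2 -0.2]
box_tail scene 0.63 [317.  296.5] [ 468.5 -377.2    0. ]
box_tail wrist 0.73 [254.8 179.3] [ 466.8 -370.4    0. ]
   tri [ 468.3 -373.2   -1. ]
box_lead side 0.78 [283.5 187.2] [ 468.9 -197.8    0. ]
cash_box scene 0.64 [295.1 277.1] [ 466.3 -293.     0. ]
cash_box side 0.85 [286.9 173.6] [ 469.  -281.8    0. ]
cash_box wrist 0.91 [254.5 109.8] [ 465.9 -272.8    0. ]
   tri [ 468.3 -281.9   -0.6]
cash_dock scene 0.59 [235.4 212.8] [488.4  28.5   0. ]
cash_dock side 0.32 [283.9 191.3] [ 464.2 -174.8    0. ]
   tri [442.9 -60.8  77.2]
dock_toe scene 0.86 [263.3 239.1] [ 486.7 -121.8    0. ]
dock_toe side 0.72 [271.9 208.3] [487.8 -78.4   0. ]
   tri [ 495.2 -104.4  -18.2]
dock_lip scene 0.88 [252.6 227.3] [483.2 -73.   12. ]
dock_lip side 0.6 [272.  209.2] [484.3 -58.8  12. ]
   tri [486.4 -66.9   6.1]
```

View pics/j1.png

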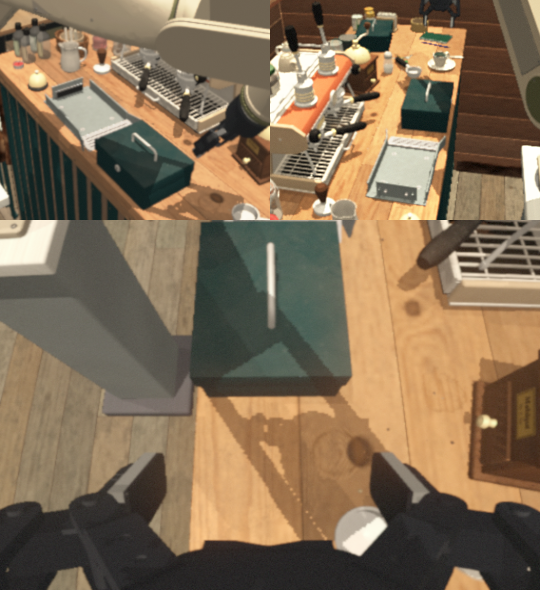

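The lid is shut (box top and handle at (145,150) in the first panel) and the dock is clear. A portafilter rim shows at the bottom (365,530) of the wrist view. I'll check that rim and measure the dock's axis more precisely.

Run:
```python
from h import *
np.set_printoptions(precision=1,suppress=True)
print('rim',onz('wrist',(345,320),15), 'box tail L/R bottom', onz('wrist',(183,172),50),onz('wrist',(331,172),50))
out=[]
for n,(u,v,w,h) in dict(scene=(190,165,110,95),side=(220,190,90,85)).items():
    i=cv2.imread(f'pics/{n}1.png')[v:v+h,u:u+w]; i=cv2.resize(i,None,fx=4,fy=4,interpolation=2)
    for x0,c in((478,(0,0,255)),(486,(255,0,255))):
        for s in(-1,1):
            L=[[x0+s*94,30-154,0],[x0+s*77.5,30-104,36],[x0+s*77.5,30+111,36]]
            cv2.polylines(i,[((proj(n,L)-(u,v))*4).astype(int)],False,c,1)
    L=[[x,30-156,0] for x in(400,570)]; cv2.polylines(i,[((proj(n,L)-(u,v))*4).astype(int)],False,(0,255,255),1)
    out.append(i)
h=max(a.shape[0] for a in out)
o=np.hstack([cv2.copyMakeBorder(a,0,h-a.shape[0],0,0,0) for a in out]);print(o.shape);cv2.imwrite('pics/d.png',o)
```

```text
rim [ 563.2 -535.4   15. ] box tail L/R bottom [ 386.9 -378.4   50. ] [ 549.2 -378.6   50. ]
(380, 800, 3)
```

View pics/d.png

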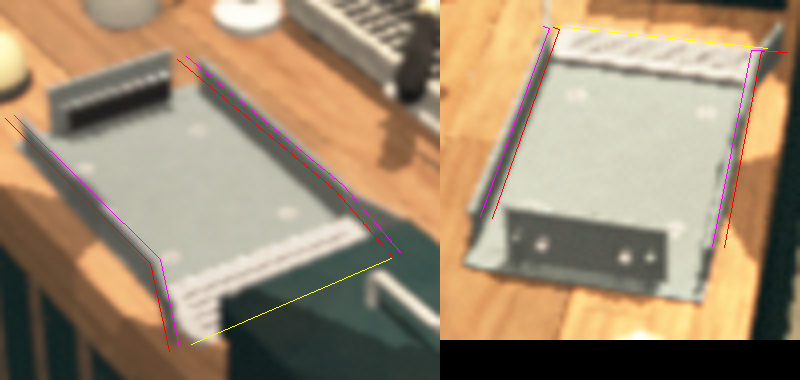

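The magenta overlay (dock centreline x≈486, yaw ≈0) fits the cheeks. The box is at x≈468, so it is about 18 mm off the centreline. I'll nudge it sideways before pushing, starting by moving to the lock side.

>>> {"fn": "step_arm", "kwargs": {
  "targets": [
    {"dp":[0.11,-0.1,0.06],"angular":[0,-0.03,0],"fingers":1},
    {"dp":[0.24,-0.2,0.14],"angular":[0,-0.06,0],"fingers":1},
    {"dp":[0.37,-0.3,0.22],"angular":[0,-0.09,0],"fingers":1},
    {"dp":[0.5,-0.4,0.3],"angular":[0,-0.12,0],"fingers":1},
    {"dp":[0.63,-0.48,0.37],"angular":[0,-0.15,0],"fingers":1},
    {"dp":[0.75,-0.55,0.44],"angular":[0,-0.17,0],"fingers":1},
    {"dp":[0.86,-0.58,0.51],"angular":[0,-0.17,0],"fingers":1},
    {"dp":[0.86,-0.58,0.51],"angular":[0,-0.17,0],"fingers":1}
  ]
}}

```text
time: 7.25
tool_pos: [350.0, -278.7, 231.5]
tcp_rot: [179.9, 0.0, 90.1]
ft_force: [-0.5, -0.4, -0.3]
finger_gap: -0.1
grip_force: 0.0
```

>>> {"fn": "step_arm", "kwargs": {
  "targets": [
    {"dp":[-0.015,0,0.15],"angular":[-0.02,0,0],"fingers":1},
    {"dp":[-0.015,0,0.3],"angular":[-0.04,0,0],"fingers":1},
    {"dp":[-0.015,0,0.45],"angular":[-0.06,0,0],"fingers":1},
    {"dp":[-0.015,0,0.6],"angular":[-0.08,0,0],"fingers":1},
    {"dp":[-0.015,0,0.75],"angular":[-0.08,0,0],"fingers":1},
    {"dp":[-0.015,0,0.9],"angular":[-0.08,0,0],"fingers":1},
    {"dp":[-0.015,0,1],"angular":[-0.08,0,0],"fingers":1},
    {"dp":[-0.015,0,1],"angular":[-0.08,0,0],"fingers":1}
  ]
}}

```text
time: 8.25
tool_pos: [349.0, -282.4, 29.4]
tcp_rot: [165.7, -0.2, 90.0]
ft_force: [-0.1, 0.3, -0.2]
finger_gap: 0.2
grip_force: 0.0
```

>>> {"fn": "step_arm", "kwargs": {
  "targets": [
    {"dp":[0,0.03,0.007],"angular":[0,0,0],"fingers":1},
    {"dp":[0,0.06,0.015],"angular":[0,0,0],"fingers":1},
    {"dp":[0,0.085,0.021],"angular":[0,0,0],"fingers":1},
    {"dp":[0,0.105,0.026],"angular":[0,0,0],"fingers":1},
    {"dp":[0,0.125,0.031],"angular":[0,0,0],"fingers":1},
    {"dp":[0,0.14,0.035],"angular":[0,0,0],"fingers":1},
    {"dp":[0,0.155,0.039],"angular":[0,0,0],"fingers":1},
    {"dp":[0,0.17,0.043],"angular":[0,0,0],"fingers":1}
  ]
}}

```text
time: 9.25
tool_pos: [384.8, -283.3, 31.4]
tcp_rot: [165.7, 0.0, 90.0]
ft_force: [-8.1, 0.3, 6.7]
finger_gap: 0.1
grip_force: 3.3
```

```bash
python3 look.py 2 scene side | grep -v dock
```

```text
9.25 [ 384.8 -283.3   31.4] [165.7   0.   90. ] [-8.1  0.3  6.7]
box_tail scene 0.86 [321.1 294.1] [ 482.  -376.7   -0. ]
box_tail side 0.54 [306.6 154.9] [ 414.1 -422.     0. ]
   tri [ 433.3 -398.8   27.9]
box_lead scene 0.5 [189.6 184. ] [448.  251.7   0. ]
box_lead side 0.81 [277.9 191.3] [ 483.5 -171.3    0. ]
   tri [407.8  61.5 143.8]
cash_box scene 0.79 [296.  275.6] [ 471.6 -290.     0. ]
cash_box side 0.7 [283.5 176.9] [ 477.7 -259.1    0. ]
   tri [ 480.5 -279.4  -13.3]
   tri [486.4  27.7  -7.6]
```

>>> {"fn": "step_arm", "kwargs": {
  "targets": [
    {"dp":[0,0.012,0.003],"angular":[0,0,0],"fingers":1},
    {"dp":[0,0.024,0.006],"angular":[0,0,0],"fingers":1},
    {"dp":[0,0.034,0.009],"angular":[0,0,0],"fingers":1},
    {"dp":[0,0.042,0.01],"angular":[0,0,0],"fingers":1},
    {"dp":[0,0.042,0.01],"angular":[0,0,0],"fingers":1},
    {"dp":[0,-0.06,-0.015],"angular":[0,0,0],"fingers":1},
    {"dp":[0,-0.16,-0.04],"angular":[0,0,0],"fingers":1},
    {"dp":[0,-0.16,-0.1],"angular":[0,0,0],"fingers":1}
  ]
}}

```text
time: 10.95
tool_pos: [347.9, -281.8, 41.6]
tcp_rot: [165.7, -0.2, 89.9]
ft_force: [-0.1, -0.4, -0.4]
finger_gap: -0.1
grip_force: 0.0
```

```bash
python3 look.py 3 scene side | grep -v dock
python3 - <<'E'
from h import *
out=[]
for n,(u,v,w,h) in dict(scene=(225,200,130,110),side=(225,130,100,110)).items():
    i=cv2.imread(f'pics/{n}3.png')[v:v+h,u:u+w]; i=cv2.resize(i,None,fx=3.4,fy=3.4,interpolation=2)
    for x0,c in((484,(0,255,255)),):
        for z,hw,hl in((50,78,103),(82,78,103)):
            L=[[x0+a*hw,-281+b*hl,z] for a,b in((-1,-1),(1,-1),(1,1),(-1,1))]
            cv2.polylines(i,[((proj(n,L)-(u,v))*3.4).astype(int)],True,c,1)
    out.append(i)
o=np.hstack(out);print(o.shape);cv2.imwrite('pics/e.png',o)
E
```

```text
10.95 [ 347.9 -281.8   41.6] [165.7  -0.2  89.9] [-0.1 -0.4 -0.4]
box_tail scene 0.86 [322.2 294.2] [ 484.  -378.6    0. ]
box_lead side 0.59 [276.8 189.5] [ 488.6 -180.8    0. ]
cash_box scene 0.61 [297.4 271.4] [ 484.3 -279.6    0. ]
cash_box side 0.73 [278.6 173.1] [ 497.9 -279.9    0. ]
   tri [ 492.6 -277.1   -1.7]
   tri [ 480.2 -117.7    7.6]
   tri [482.5 -74.1   9.3]
(374, 782, 3)
```

View pics/e.png

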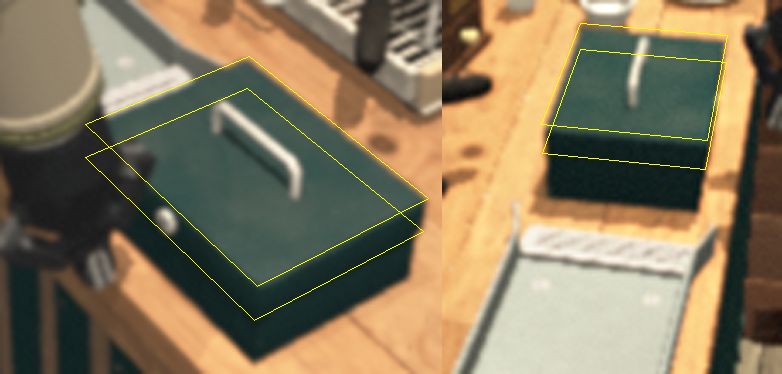

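The box overlay at x=484, y≈-281, yaw 0 fits both views, so it is lined up with the dock. I'll go round to the tail.

>>> {"fn": "step_arm", "kwargs": {
  "targets": [
    {"dp":[0,0.06,-0.24],"angular":[0,0,0],"fingers":1},
    {"dp":[0,0.12,-0.485],"angular":[0,0,0],"fingers":1},
    {"dp":[-0.1,0.18,-0.73],"angular":[0.02,0,0],"fingers":0.6},
    {"dp":[-0.35,0.28,-0.7],"angular":[0.05,0,0],"fingers":0},
    {"dp":[-0.6,0.45,-0.66],"angular":[0.08,0,0],"fingers":0},
    {"dp":[-0.8,0.65,-0.61],"angular":[0.08,0,0],"fingers":0},
    {"dp":[-0.8,0.84,-0.565],"angular":[0.08,0,0],"fingers":0},
    {"dp":[-0.8,0.84,-0.565],"angular":[0.08,0,0],"fingers":0}
  ]
}}

```text
time: 12.65
tool_pos: [485.8, -442.6, 191.9]
tcp_rot: [-179.9, -0.1, 90.1]
ft_force: [-0.9, -0.5, -0.3]
finger_gap: 85.6
grip_force: 0.0
```

>>> {"fn": "step_arm", "kwargs": {
  "targets": [
    {"dp":[0,0,0.12],"angular":[0,0.03,0],"fingers":0},
    {"dp":[0,0,0.25],"angular":[0,0.06,0],"fingers":0},
    {"dp":[0,0,0.4],"angular":[0,0.09,0],"fingers":0},
    {"dp":[0,0,0.55],"angular":[0,0.12,0],"fingers":0},
    {"dp":[0.03,0,0.7],"angular":[0,0.15,0],"fingers":0},
    {"dp":[0.06,0,0.8],"angular":[0,0.167,0],"fingers":0},
    {"dp":[0.085,0,0.88],"angular":[0,0.167,0],"fingers":0},
    {"dp":[0.085,0,0.92],"angular":[0,0.167,0],"fingers":0}
  ]
}}

```text
time: 13.65
tool_pos: [483.4, -425.3, 9.2]
tcp_rot: [-180.0, -30.0, 90.0]
ft_force: [-1.4, 0.1, 0.6]
finger_gap: 85.5
grip_force: 0.0
```

>>> {"fn": "step_arm", "kwargs": {
  "targets": [
    {"dp":[0.078,0,0.045],"angular":[0,0,0],"fingers":0},
    {"dp":[0.139,0,0.08],"angular":[0,0,0],"fingers":0},
    {"dp":[0.173,0,0.1],"angular":[0,0,0],"fingers":0},
    {"dp":[0.208,0,0.12],"angular":[0,0,0],"fingers":0},
    {"dp":[0.247,0,0.1425],"angular":[0,0,0],"fingers":0},
    {"dp":[0.286,0,0.165],"angular":[0,0,0],"fingers":0},
    {"dp":[0.325,0,0.1875],"angular":[0,0,0],"fingers":0},
    {"dp":[0.364,0,0.21],"angular":[0,0,0],"fingers":0}
  ]
}}

```text
time: 14.65
tool_pos: [484.3, -343.5, 10.9]
tcp_rot: [179.9, -29.8, 90.0]
ft_force: [0.3, -6.4, 2.3]
finger_gap: 85.4
grip_force: 2.7
```

```bash
python3 look.py 4 scene side wrist; python3 -c "
import cv2,numpy as np
cv2.imwrite('pics/j4.png',np.hstack([cv2.resize(cv2.imread('pics/scene4.png')[180:310,220:350],(380,380)),cv2.resize(cv2.imread('pics/side4.png')[130:260,220:350],(380,380))]))"
```

```text
14.65 [ 484.3 -343.5   10.9] [179.9 -29.8  90. ] [ 0.3 -6.4  2.3]
box_tail scene 0.79 [312.5 284.3] [ 486.3 -338.3    0. ]
box_tail wrist 0.9 [259.8 243.9] [ 485.6 -339.     0. ]
   tri [ 485.6 -339.1    1.1]
box_lead scene 0.19 [252.6 170.8] [669.4 206.7   0. ]
box_lead side 0.8 [275.8 196.7] [ 485.5 -140.6    0. ]
   tri [495.7   3.9 131.9]
cash_box scene 0.89 [289.2 264.2] [ 483.5 -245.7    0. ]
cash_box side 0.88 [279.2 178. ] [ 491.2 -249.8    0. ]
cash_box wrist 0.81 [260.3  77.2] [ 486.4 -241.9    0. ]
   tri [ 487.  -244.5    1.5]
cash_dock scene 0.56 [236.1 214.9] [484.4  18.2   0. ]
cash_dock side 0.82 [264.9 229.5] [491.1  24.1   0. ]
   tri [489.4  22.3  -2.9]
dock_toe side 0.9 [276.1 201.1] [ 480.9 -117.5    0. ]
dock_lip scene 0.7 [251.1 229.1] [475.  -77.6  12. ]
dock_lip side 0.83 [273.  205.5] [484.3 -77.6  12. ]
   tri [480.5 -75.6  11.2]
```

View pics/j4.png

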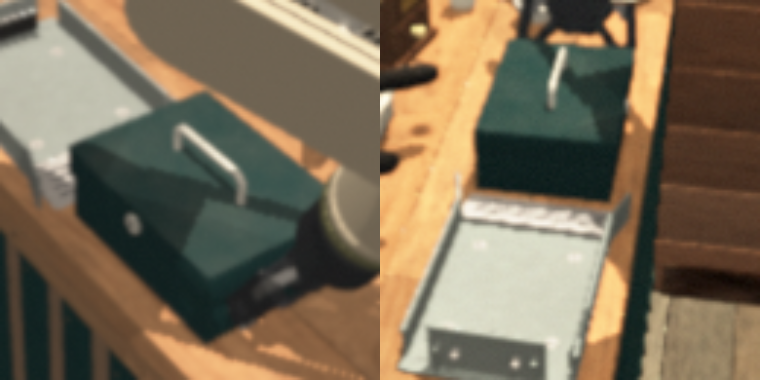

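Contact is good at 6 N, and the box (left panel, about (190,210)) is square to the dock. I'll push up the ramp.

>>> {"fn": "step_arm", "kwargs": {
  "targets": [
    {"dp":[0.035,0,0.02],"angular":[0,0,0],"fingers":0},
    {"dp":[0.07,0,0.04],"angular":[0,0,0],"fingers":0},
    {"dp":[0.105,0,0.061],"angular":[0,0,0],"fingers":0},
    {"dp":[0.14,0,0.081],"angular":[0,0,0],"fingers":0},
    {"dp":[0.175,0,0.101],"angular":[0,0,0],"fingers":0},
    {"dp":[0.21,0,0.121],"angular":[0,0,0],"fingers":0},
    {"dp":[0.245,0,0.141],"angular":[0,0,0],"fingers":0},
    {"dp":[0.28,0,0.162],"angular":[0,0,0],"fingers":0}
  ]
}}

```text
time: 16.7
tool_pos: [483.6, -277.4, 9.9]
tcp_rot: [-180.0, -30.0, 90.0]
ft_force: [0.5, -4.1, 0.5]
finger_gap: 85.4
grip_force: 2.5
```

>>> {"fn": "step_arm", "kwargs": {
  "targets": [
    {"dp":[0.035,0,0.02],"angular":[0,0,0],"fingers":0},
    {"dp":[0.07,0,0.04],"angular":[0,0,0],"fingers":0},
    {"dp":[0.105,0,0.061],"angular":[0,0,0],"fingers":0},
    {"dp":[0.14,0,0.081],"angular":[0,0,0],"fingers":0},
    {"dp":[0.175,0,0.101],"angular":[0,0,0],"fingers":0},
    {"dp":[0.21,0,0.121],"angular":[0,0,0],"fingers":0},
    {"dp":[0.245,0,0.141],"angular":[0,0,0],"fingers":0},
    {"dp":[0.28,0,0.162],"angular":[0,0,0],"fingers":0}
  ]
}}

```text
time: 17.7
tool_pos: [483.7, -212.1, 10.0]
tcp_rot: [-180.0, -30.1, 90.0]
ft_force: [-0.4, -4.6, -0.2]
finger_gap: 85.2
grip_force: 2.5
```

>>> {"fn": "step_arm", "kwargs": {
  "targets": [
    {"dp":[0.035,0,0.02],"angular":[0,0,0],"fingers":0},
    {"dp":[0.07,0,0.04],"angular":[0,0,0],"fingers":0},
    {"dp":[0.104,0,0.06],"angular":[0,0,0],"fingers":0},
    {"dp":[0.13,0,0.075],"angular":[0,0,0],"fingers":0},
    {"dp":[0.157,0,0.068],"angular":[0,0,0],"fingers":0},
    {"dp":[0.187,0,0.056],"angular":[0,0,0],"fingers":0},
    {"dp":[0.217,0,0.044],"angular":[0,0,0],"fingers":0},
    {"dp":[0.244,0,0.037],"angular":[0,0,0],"fingers":0}
  ]
}}

```text
time: 18.7
tool_pos: [484.0, -166.5, 28.6]
tcp_rot: [180.0, -30.0, 90.0]
ft_force: [0.6, -5.5, 1.7]
finger_gap: 85.5
grip_force: 2.6
```

```bash
python3 look.py 5 scene side wrist; python3 -c "
import cv2,numpy as np
cv2.imwrite('pics/j5.png',np.hstack([cv2.resize(cv2.imread('pics/scene5.png')[150:280,190:320],(380,380)),cv2.resize(cv2.imread('pics/side5.png')[150:280,210:340],(380,380))]))"
```

```text
18.7 [ 484.  -166.5   28.6] [180. -30.  90.] [ 0.6 -5.5  1.7]
box_tail scene 0.84 [273.9 242.6] [ 502.3 -150.9    0. ]
box_tail wrist 0.68 [258.4 248.3] [ 484.8 -163.3    0. ]
   tri [ 486.8 -166.8   18.4]
box_lead side 0.7 [267.6 229.5] [483.4  22.7   0. ]
cash_box scene 0.75 [254.3 226.5] [498.  -59.6   0. ]
cash_box side 0.85 [269.2 207. ] [497.1 -83.4   0. ]
   tri [493.2 -69.6   9.7]
cash_dock scene 0.59 [236.3 215.4] [483.6  15.7   0. ]
cash_dock side 0.59 [264.8 227.9] [492.6  17.2   0. ]
   tri [489.1  18.3  -1.2]
dock_lip scene 0.61 [234.6 213.2] [476.8  13.8  12. ]
```

View pics/j5.png

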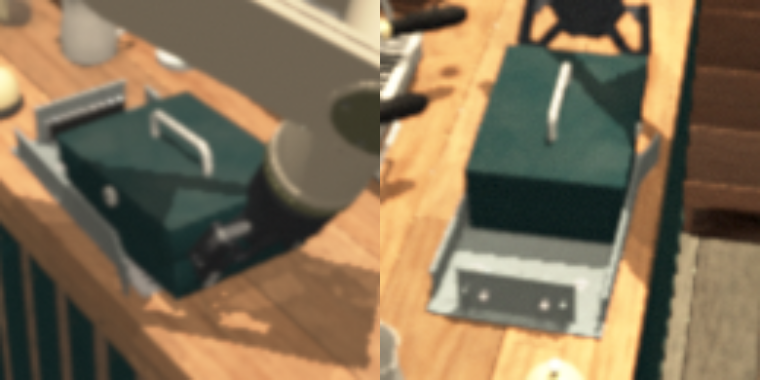

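The box has rocked over the lip: its lead is down in the bay and its tail is at about z 18, sitting straight between the cheeks. I'll push on while lowering with the tail.

>>> {"fn": "step_arm", "kwargs": {
  "targets": [
    {"dp":[0.032,0,0.024],"angular":[0,0,0],"fingers":0},
    {"dp":[0.064,0,0.049],"angular":[0,0,0],"fingers":0},
    {"dp":[0.098,0,0.071],"angular":[0,0,0],"fingers":0},
    {"dp":[0.131,0,0.093],"angular":[0,0,0],"fingers":0},
    {"dp":[0.164,0,0.115],"angular":[0,0,0],"fingers":0},
    {"dp":[0.198,0,0.137],"angular":[0,0,0],"fingers":0},
    {"dp":[0.231,0,0.159],"angular":[0,0,0],"fingers":0},
    {"dp":[0.265,0,0.182],"angular":[0,0,0],"fingers":0}
  ]
}}

```text
time: 20.75
tool_pos: [483.7, -102.0, 23.0]
tcp_rot: [-180.0, -30.1, 90.0]
ft_force: [1.9, -4.7, -1.9]
finger_gap: 85.4
grip_force: 2.0
```

>>> {"fn": "step_arm", "kwargs": {
  "targets": [
    {"dp":[0.0087,0,0.005],"angular":[0,0,0],"fingers":0},
    {"dp":[0.017,0,0.01],"angular":[0,0,0],"fingers":0},
    {"dp":[0.026,0,0.015],"angular":[0,0,0],"fingers":0},
    {"dp":[0.035,0,0.02],"angular":[0,0,0],"fingers":0},
    {"dp":[0.042,0,0.027],"angular":[0,0,0],"fingers":0},
    {"dp":[0.05,0,0.033],"angular":[0,0,0],"fingers":0},
    {"dp":[0.058,0,0.038],"angular":[0,0,0],"fingers":0},
    {"dp":[0.067,0,0.044],"angular":[0,0,0],"fingers":0}
  ]
}}

```text
time: 21.75
tool_pos: [484.1, -86.7, 22.4]
tcp_rot: [179.9, -30.0, 90.0]
ft_force: [2.0, -4.5, -0.5]
finger_gap: 85.1
grip_force: 2.4
```

>>> {"fn": "step_arm", "kwargs": {
  "targets": [
    {"dp":[0.003,0,0.002],"angular":[0,0,0],"fingers":0},
    {"dp":[0.0065,0,0.0037],"angular":[0,0,0],"fingers":0},
    {"dp":[0.01,0,0.0056],"angular":[0,0,0],"fingers":0},
    {"dp":[0.013,0,0.0075],"angular":[0,0,0],"fingers":0},
    {"dp":[0.016,0,0.0094],"angular":[0,0,0],"fingers":0},
    {"dp":[0.0195,0,0.011],"angular":[0,0,0],"fingers":0},
    {"dp":[0.023,0,0.013],"angular":[0,0,0],"fingers":0},
    {"dp":[0.026,0,0.015],"angular":[0,0,0],"fingers":0}
  ]
}}

```text
time: 22.75
tool_pos: [483.8, -80.5, 22.2]
tcp_rot: [180.0, -30.1, 90.0]
ft_force: [1.1, -4.6, -1.0]
finger_gap: 85.4
grip_force: 2.4
```

>>> {"fn": "step_arm", "kwargs": {
  "targets": [
    {"dp":[0.002,0,0.0012],"angular":[0,0,0],"fingers":0},
    {"dp":[0.0043,0,0.0025],"angular":[0,0,0],"fingers":0},
    {"dp":[0.0065,0,0.0037],"angular":[0,0,0],"fingers":0},
    {"dp":[0.0087,0,0.005],"angular":[0,0,0],"fingers":0},
    {"dp":[0.0108,0,0.0062],"angular":[0,0,0],"fingers":0},
    {"dp":[0.013,0,0.0075],"angular":[0,0,0],"fingers":0},
    {"dp":[0.0152,0,0.0087],"angular":[0,0,0],"fingers":0},
    {"dp":[0.0173,0,0.01],"angular":[0,0,0],"fingers":0}
  ]
}}

```text
time: 23.75
tool_pos: [484.0, -77.5, 22.1]
tcp_rot: [180.0, -30.0, 90.0]
ft_force: [-0.0, -8.8, -0.9]
finger_gap: 85.4
grip_force: 4.8
```

>>> {"fn": "step_arm", "kwargs": {
  "targets": [
    {"dp":[0.0016,0,0.0009],"angular":[0,0,0],"fingers":0},
    {"dp":[0.0032,0,0.0019],"angular":[0,0,0],"fingers":0},
    {"dp":[0.0049,0,0.0028],"angular":[0,0,0],"fingers":0},
    {"dp":[0.0065,0,0.0037],"angular":[0,0,0],"fingers":0},
    {"dp":[0.0081,0,0.0047],"angular":[0,0,0],"fingers":0},
    {"dp":[0.0097,0,0.0056],"angular":[0,0,0],"fingers":0},
    {"dp":[0.0113,0,0.0065],"angular":[0,0,0],"fingers":0},
    {"dp":[0.013,0,0.0075],"angular":[0,0,0],"fingers":0}
  ]
}}

```text
time: 24.75
tool_pos: [484.2, -75.5, 22.1]
tcp_rot: [179.9, -29.9, 90.0]
ft_force: [0.1, -13.7, -1.6]
finger_gap: 85.5
grip_force: 7.0
```

>>> {"fn": "step_arm", "kwargs": {
  "targets": [
    {"dp":[0.0016,0,0.0009],"angular":[0,0,0],"fingers":0},
    {"dp":[0.0032,0,0.0019],"angular":[0,0,0],"fingers":0},
    {"dp":[0.0049,0,0.0028],"angular":[0,0,0],"fingers":0},
    {"dp":[0.0065,0,0.0037],"angular":[0,0,0],"fingers":0},
    {"dp":[0.0078,0,0.0045],"angular":[0,0,0],"fingers":0},
    {"dp":[0.0091,0,0.0053],"angular":[0,0,0],"fingers":0},
    {"dp":[0.0104,0,0.006],"angular":[0,0,0],"fingers":0},
    {"dp":[0.0104,0,0.006],"angular":[0,0,0],"fingers":0}
  ]
}}

```text
time: 25.75
tool_pos: [484.3, -74.0, 22.1]
tcp_rot: [179.9, -29.8, 89.9]
ft_force: [0.1, -17.4, -2.3]
finger_gap: 85.8
grip_force: 8.6
```

>>> {"fn": "step_arm", "kwargs": {
  "targets": [
    {"dp":[0.0026,0,0.0015],"angular":[0,0,0],"fingers":0},
    {"dp":[0.0052,0,0.003],"angular":[0,0,0],"fingers":0},
    {"dp":[0.0069,0,0.004],"angular":[0,0,0],"fingers":0},
    {"dp":[0.0044,0,0.0083],"angular":[0,0,0],"fingers":0},
    {"dp":[0.0006,0,0.0148],"angular":[0,0,0],"fingers":0},
    {"dp":[-0.0044,0,0.0235],"angular":[0,0,0],"fingers":0},
    {"dp":[-0.0094,0,0.032],"angular":[0,0,0],"fingers":0},
    {"dp":[-0.0144,0,0.041],"angular":[0,0,0],"fingers":0}
  ]
}}

```text
time: 26.75
tool_pos: [484.5, -73.0, 13.7]
tcp_rot: [179.9, -29.7, 89.9]
ft_force: [-4.2, -22.4, 9.0]
finger_gap: 85.3
grip_force: 10.8
```

```bash
python3 look.py 6 scene side wrist
python3 - <<'E'
from h import *
out=[]
for n,(u,v,w,h) in dict(scene=(180,150,110,110),side=(215,170,110,110),wrist=(130,60,260,260)).items():
    i=cv2.imread(f'pics/{n}6.png'); s=380/w if n!='wrist' else 1.46
    i=cv2.resize(i[v:v+h,u:u+w],None,fx=s,fy=s,interpolation=2)
    for z0,c in((4,(0,255,255)),(12,(0,0,255))):   # lid top rim, tail at z0
        L=[[485+a*78,27.5+b*103,82+(4 if b>0 else z0)] for a,b in((-1,-1),(1,-1),(1,1),(-1,1))]
        cv2.polylines(i,[((proj(n,L)-(u,v))*s).astype(int)],True,c,1)
    out.append(cv2.resize(i,(266*1,266)) if 0 else i)
o=np.hstack([cv2.resize(a,(400,400)) for a in out[:2]]);cv2.imwrite('pics/f.png',o)
E
```

```text
26.75 [484.5 -73.   13.7] [179.9 -29.7  89.9] [ -4.2 -22.4   9. ]
box_tail scene 0.96 [253.5 227.6] [493.2 -62.7   0. ]
box_tail wrist 0.92 [260.7 246.5] [486.8 -70.7   0. ]
   tri [486.9 -71.6   8.5]
box_lead side 0.71 [258.9 250.8] [491.2 114.7   0. ]
box_lead wrist 0.31 [260.1 248.6] [486.5 -71.8   0. ]
   tri [ 507.5  -54.7 -162.5]
cash_box scene 0.75 [237.9 213.1] [493.8  23.    0. ]
cash_box side 0.57 [266.2 226.4] [489.8   9.8   0. ]
cash_box wrist 0.66 [258.6  74.3] [486.4  31.6   0. ]
   tri [488.   20.1   8.4]
cash_dock scene 0.96 [235.2 214. ] [484.6  23.6   0. ]
dock_toe scene 0.63 [262.2 239.3] [ 483.7 -120.8    0. ]
dock_lip scene 0.72 [253.2 226.2] [487.5 -69.7  12. ]
dock_lip wrist 0.61 [255.9 254.2] [484.2 -75.4  12. ]
   tri [483.9 -75.6  17.3]
```

View pics/f.png

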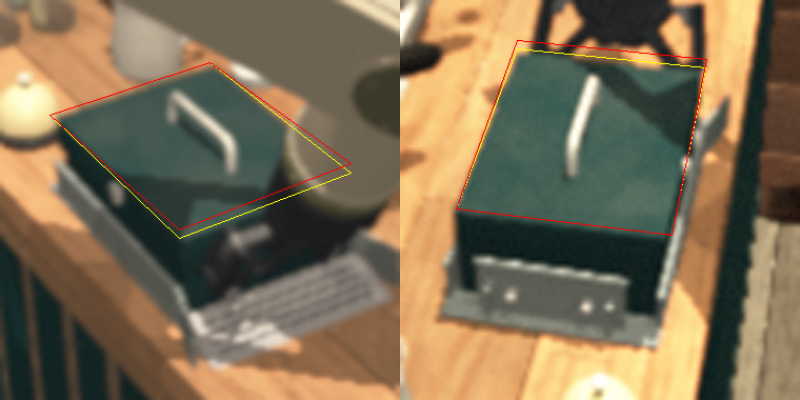

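>>> {"fn": "step_arm", "kwargs": {
  "targets": [
    {"dp":[-0.001,0,0.005],"angular":[0,0,0],"fingers":0},
    {"dp":[-0.003,0,0.01],"angular":[0,0,0],"fingers":0},
    {"dp":[-0.006,0,0.014],"angular":[0,0,0],"fingers":0},
    {"dp":[-0.009,0,0.018],"angular":[0,0,0],"fingers":0},
    {"dp":[-0.009,0,0.018],"angular":[0,0,0],"fingers":0},
    {"dp":[-0.009,0,0.018],"angular":[0,0,0],"fingers":0},
    {"dp":[-0.009,0,0.018],"angular":[0,0,0],"fingers":0},
    {"dp":[-0.009,0,0.018],"angular":[0,0,0],"fingers":0}
  ]
}}

```text
time: 28.8
tool_pos: [486.2, -73.0, 11.3]
tcp_rot: [179.7, -29.7, 90.0]
ft_force: [-0.6, -18.9, 8.4]
finger_gap: 85.7
grip_force: 9.7
```

>>> {"fn": "step_arm", "kwargs": {
  "targets": [
    {"dp":[-0.002,0,-0.0012],"angular":[0,0,0],"fingers":0},
    {"dp":[-0.0043,0,-0.0025],"angular":[0,0,0],"fingers":0},
    {"dp":[-0.0065,0,-0.0037],"angular":[0,0,0],"fingers":0},
    {"dp":[-0.0087,0,-0.005],"angular":[0,0,0],"fingers":0},
    {"dp":[-0.0108,0,-0.0062],"angular":[0,0,0],"fingers":0},
    {"dp":[-0.013,0,-0.0075],"angular":[0,0,0],"fingers":0},
    {"dp":[-0.0152,0,-0.0087],"angular":[0,0,0],"fingers":0},
    {"dp":[-0.0173,0,-0.01],"angular":[0,0,0],"fingers":0}
  ]
}}

```text
time: 29.8
tool_pos: [485.0, -74.1, 10.6]
tcp_rot: [179.8, -30.0, 90.0]
ft_force: [2.2, -5.5, 3.9]
finger_gap: 85.5
grip_force: 3.0
```

>>> {"fn": "step_arm", "kwargs": {
  "targets": [
    {"dp":[-0.004,0,-0.0025],"angular":[0,0,0],"fingers":0},
    {"dp":[-0.0087,0,-0.005],"angular":[0,0,0],"fingers":0},
    {"dp":[-0.013,0,-0.0075],"angular":[0,0,0],"fingers":0},
    {"dp":[-0.0173,0,-0.01],"angular":[0,0,0],"fingers":0},
    {"dp":[-0.05,0,-0.029],"angular":[0,0,0],"fingers":0},
    {"dp":[-0.1,0,-0.058],"angular":[0,0,0],"fingers":0},
    {"dp":[-0.17,0,-0.1],"angular":[0,0,0],"fingers":0},
    {"dp":[-0.17,0,-0.1],"angular":[0,0,0],"fingers":0}
  ]
}}

```text
time: 30.8
tool_pos: [484.1, -114.5, 10.0]
tcp_rot: [180.0, -30.0, 89.9]
ft_force: [1.2, 0.3, 0.1]
finger_gap: 85.8
grip_force: 0.0
```

```bash
python3 look.py 7 scene side wrist
python3 - <<'E'
from h import *
out=[]
for n,(u,v,w,h) in dict(scene=(190,165,90,90),wrist=(160,100,200,200)).items():
    i=cv2.imread(f'pics/{n}7.png'); s=400/w
    i=cv2.resize(i[v:v+h,u:u+w],None,fx=s,fy=s,interpolation=2)
    for z0,c in((4,(0,255,255)),(12,(0,0,255))):
        L=[[485+a*78,27.5-103,z0+82] for a in(-1,1)]
        cv2.polylines(i,[((proj(n,L)-(u,v))*s).astype(int)],True,c,1)
    out.append(i)
cv2.imwrite('pics/g.png',np.hstack(out))
E
```

```text
30.8 [ 484.1 -114.5   10. ] [180.  -30.   89.9] [1.2 0.3 0.1]
box_tail scene 0.95 [253.6 227. ] [495.  -60.5   0. ]
box_tail wrist 0.87 [259.5 166.4] [485.4 -67.5   0. ]
   tri [485.8 -72.6  12. ]
box_lead side 0.96 [258.6 251.8] [491.2 118.7   0. ]
cash_box scene 0.97 [234.7 214.3] [482.6  23.1   0. ]
cash_box side 0.77 [264.  226.8] [495.8  12.7   0. ]
cash_box wrist 0.91 [260.4  19.7] [486.6  29.9   0. ]
   tri [487.6  22.7   4.8]
cash_dock scene 0.83 [234.3 212.7] [485.9  30.8   0. ]
dock_toe scene 0.89 [263.8 238.8] [ 488.6 -121.5    0. ]
dock_toe wrist 0.84 [253.4 283.7] [ 482.3 -128.9    0. ]
   tri [ 482.7 -129.1    7.8]
dock_lip scene 0.7 [250.9 228.5] [476.1 -75.   12. ]
dock_lip wrist 0.93 [262.1 173.6] [486.6 -76.   12. ]
   tri [483.8 -70.5   4.5]
```

View pics/g.png

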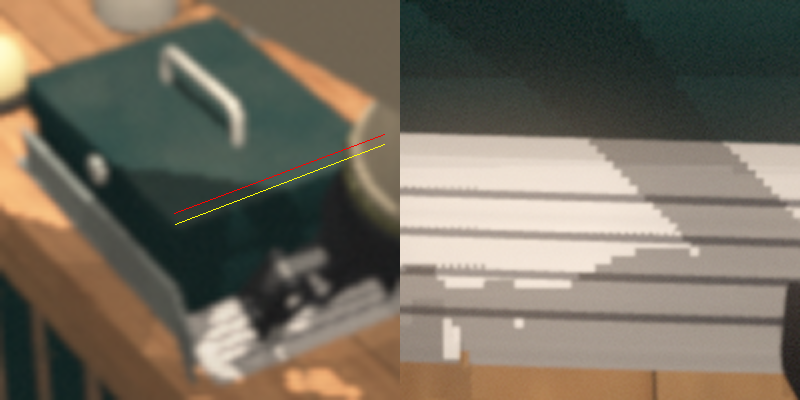

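The fingers are clear and the box has not followed them back. In the wrist crop the bright lip band shows in full below the box edge at about (590,135). I'll check this by touching the lid's tail end from above: its top should be at z≈86 if dropped, 94 if still on the lip.

Run:
```python
from h import *
np.set_printoptions(precision=1,suppress=True)
for r in(167,168,281,283): print(r,onz('wrist',(250,r),12),onz('wrist',(250,r),0))
```

```text
167 [480.6 -72.5  12. ] [480.4 -68.3   0. ]
168 [480.6 -73.1  12. ] [480.4 -68.8   0. ]
281 [ 480.7 -127.6   12. ] [ 480.6 -127.6    0. ]
283 [ 480.7 -128.5   12. ] [ 480.6 -128.6    0. ]
```

>>> {"fn": "step_arm", "kwargs": {
  "targets": [
    {"dp":[0.03,0,-0.12],"angular":[0,-0.03,0],"fingers":0.5},
    {"dp":[0.1,0,-0.25],"angular":[0,-0.06,0],"fingers":1},
    {"dp":[0.17,0,-0.38],"angular":[0,-0.09,0],"fingers":1},
    {"dp":[0.25,0,-0.45],"angular":[0,-0.12,0],"fingers":1},
    {"dp":[0.35,0,-0.44],"angular":[0,-0.15,0],"fingers":1},
    {"dp":[0.45,0,-0.38],"angular":[0,-0.167,0],"fingers":1},
    {"dp":[0.45,0,-0.33],"angular":[0,-0.167,0],"fingers":1},
    {"dp":[0.45,0,-0.33],"angular":[0,-0.167,0],"fingers":1}
  ]
}}

```text
time: 32.85
tool_pos: [482.8, -67.6, 110.9]
tcp_rot: [-179.9, -0.1, 90.1]
ft_force: [-0.2, -0.1, -0.5]
finger_gap: -0.1
grip_force: 0.0
```

>>> {"fn": "step_arm", "kwargs": {
  "targets": [
    {"dp":[0.05,0,0.02],"angular":[0,0,0],"fingers":1},
    {"dp":[0.05,0,0.04],"angular":[0,0,0],"fingers":1},
    {"dp":[0.05,0,0.06],"angular":[0,0,0],"fingers":1},
    {"dp":[0.05,0,0.075],"angular":[0,0,0],"fingers":1},
    {"dp":[0.05,0,0.085],"angular":[0,0,0],"fingers":1},
    {"dp":[0.05,0,0.095],"angular":[0,0,0],"fingers":1},
    {"dp":[0.05,0,0.105],"angular":[0,0,0],"fingers":1},
    {"dp":[0.05,0,0.105],"angular":[0,0,0],"fingers":1}
  ]
}}

```text
time: 33.85
tool_pos: [483.6, -57.8, 90.9]
tcp_rot: [-180.0, -0.0, 90.0]
ft_force: [0.0, -0.2, 0.0]
finger_gap: -0.3
grip_force: 0.0
```

>>> {"fn": "step_arm", "kwargs": {
  "targets": [
    {"dp":[0,0,0.005],"angular":[0,0,0],"fingers":1},
    {"dp":[0,0,0.01],"angular":[0,0,0],"fingers":1},
    {"dp":[0,0,0.015],"angular":[0,0,0],"fingers":1},
    {"dp":[0,0,0.02],"angular":[0,0,0],"fingers":1},
    {"dp":[0,0,0.025],"angular":[0,0,0],"fingers":1},
    {"dp":[0,0,0.028],"angular":[0,0,0],"fingers":1},
    {"dp":[0,0,0.03],"angular":[0,0,0],"fingers":1},
    {"dp":[0,0,0.03],"angular":[0,0,0],"fingers":1}
  ]
}}

```text
time: 34.85
tool_pos: [483.7, -57.9, 85.5]
tcp_rot: [-180.0, 0.0, 90.0]
ft_force: [-3.1, -0.5, 5.8]
finger_gap: -0.1
grip_force: 2.7
```

Contact comes at about z 86, so the tail is down on the bay floor. I'll retreat and hand in.

>>> {"fn": "step_arm", "kwargs": {
  "targets": [
    {"dp":[0,0,-0.05],"angular":[0,0,0],"fingers":1},
    {"dp":[0,0,-0.15],"angular":[0,0,0],"fingers":1},
    {"dp":[0,0,-0.3],"angular":[0,0,0],"fingers":1},
    {"dp":[0,0,-0.45],"angular":[0,0,0],"fingers":1},
    {"dp":[0,0,-0.6],"angular":[0,0,0],"fingers":1},
    {"dp":[0,0,-0.7],"angular":[0,0,0],"fingers":1},
    {"dp":[0,0,-0.7],"angular":[0,0,0],"fingers":1},
    {"dp":[0,0,-0.7],"angular":[0,0,0],"fingers":1}
  ]
}}

```text
time: 35.85
tool_pos: [483.4, -57.8, 224.3]
tcp_rot: [-180.0, -0.0, 90.0]
ft_force: [0.7, 0.5, -0.6]
finger_gap: -0.1
grip_force: 0.0
```

```bash
python3 look.py 8 scene side | grep -v dock; python3 -c "
from bench import *
print(hand_in())"
```

```text
35.85 [483.4 -57.8 224.3] [-180.   -0.   90.] [ 0.7  0.5 -0.6]
box_tail scene 0.61 [255.4 228.5] [495.4 -69.3   0. ]
box_tail side 0.31 [293.2 210.4] [421.7 -79.7   0. ]
   tri [449.8 -88.   11.7]
box_lead scene 0.69 [235. 214.] [484.1  23.9   0. ]
box_lead side 0.91 [258.1 253.8] [491.1 126.6   0. ]
   tri [507.8  76.  -45.6]
cash_box scene 0.84 [234.5 213.3] [484.8  27.8   0. ]
cash_box side 0.8 [265.1 226.2] [493.2   9.5   0. ]
   tri [486.3  21.2   7. ]
the job is handed in; nothing more can be done
None
```

I shut the lid and pushed the box up the ramp and over the lip; by a touch check (lid top at z≈86 mm) its tail is down behind the lip and it lies flat, and I handed in at about 36 s with the highest push force I read 22 N.

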